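# Square the tube tray and wind it into the reader

## Robot

A 6-joint arm with a two-finger parallel gripper is mounted at the origin on the work surface. World frame = base frame: x ahead of the robot, y to its left, z up, the work surface at z = 0. Lengths are in m, angles in rad, forces in N, time in s.
With the tool pointing down it reaches from about 0.35 to 0.975 m from the base axis. Payload 4.9 kg.
Tool frame: the origin (TCP) lies midway between the tips of the shut fingers; the grasp point (between the pads) lies 19 mm behind it; x points along the fingers, z is the direction in which the jaws open and shut, and the axes are right-handed (so a half turn about x gives the same grasp; the last joint's range is limited). The gripper opens to 85 mm and grips with 20 to 120 N. Pads are 22 mm wide; open, the fingers measure 114 mm over their backs; the gripper's body (76 mm by 85 mm) begins 54 mm behind the grasp point. The pads swing forward as they close: fully open they stand 13 mm farther back than shut.
Start: joints at [-1.234, 0.053, 1.613, -0, 1.476, -0.119], TCP at [0.275, -0.561, 0.231] pointing down, gripper open.
Joint ranges: [-3.01, 3.01], [-1.01, 2.22], [0.06, 2.58], [-1.02, 4.17], [0.09, 2.62], [-3.14, 3.14]. Speed limits (rad/s): [2.57, 2.57, 3.14, 3.14, 3.14, 3.14].

## Interface

Orientations are given as a unit quaternion [w, x, y, z].
In Python, from plant import state, cams, workorder, nets gives the robot as it stands.
- The arm moves only by the tool play_rows, never from a script. Its argument "motion" is a list of rows, each a list of 3 entries, a list of its own where there are three numbers: the closure, from -1 (fully open) to 1 (shut), then the shift along the world's x, y, z in m, then the turn about the world's z in rad. A call has 1 to 5 rows; each row is the pose to reach, as a shift and turn from the pose commanded when the call began; what a row does not reach only later rows make up. A row lasts 1/10 s, in which the tool goes at most 50 mm and 8.59 degrees, less where a joint would pass 70% of its speed; a pose out of reach is approached as far as the arm can. A call with a gripper value outside its range is refused whole. The fingers move at their own pace and stop on an object; the grip force is fixed at half the most. Time passes only in rows, so rows that repeat a pose let the fingers close. It gives the time, the measured TCP pose, the force and the opening at its end, in the units of the state.
- state(): the state, without advancing time (a new reading comes with each control period).
- cams.grab_frame(name): name is "scene" or "top"; returns (picture, depth): 384x512x3 uint8, red, green, blue; 384x512 float32, m along the optical axis (not along the pixel's ray), 0 where there is no reading.
- cams.camera_info(name): a dict with "K" (3x3 intrinsics, pixels), "k1" (the pictures are not rectified: a ray, as slopes to the right and down, at radius r is drawn at 1 + k1 r^2 times it, then the intrinsics apply), "rvec" (rotation vector, rad) and "tvec" (3), from world to camera coordinates, as OpenCV has them. Camera axes: x right, y down, z forward; pixel columns grow to the right and rows downward; lengths in m; the calibration is good to about 2 mm. A picture is of the moment at which its call begins. camera_info takes no time and is no camera call.
- workorder.job_done(): hands the job in, once; it reports no verdict.
Trained networks look in the newest picture that a camera, given by its name, has taken for a name from the list of things; names that differ only in an ending like _2 or _b are one class to them, and where a whole thing is asked for, a point or a joint stands for the part that bears it (a point fixed in the world has none). Each returns a list of dicts, best first, with "score" (0 to 1); they miss things now and then, are a little off and sometimes report something else, mostly with a low value. They report only what shows in the picture. A call takes as long as a camera call. They do not tell look-alikes from the thing itself.
- nets.recognise(camera, target): "at" ([x, y, z] in m, in world coordinates, good to about 4 mm: the middle of the surface that is visible of it).
- nets.landmark_of(camera, target): "at" ([x, y, z] in m, in world coordinates, good to about 4 mm: a listed point, or the origin of a listed thing).
The state is a dict: "time": time; "joint_pos": joint angles; "joint_vel": joint speeds; "joint_efforts": joint torques, N m; "tool_pos": TCP position; "tool_rot": TCP orientation; "contact_force": force on the tool from outside, world axes, zero at the start; "ft_torque": the same for the moment, N m; "gripper_width": opening from 0.0 (shut) to 1.0 (fully open).
Only numpy, scipy, OpenCV 4.12 (cv2) and the standard library are available. Lean on these libraries where they do the work, as an engineer would, in place of code of your own. Each camera call takes 0.05 s, during which the arm holds its last target.

## Task

The tray of capped blood tubes lies askew on the reader's carriage. Push it flush against both blue fences of the carriage while the carriage is still out, then wind the carriage all the way in to its stop by pushing the spokes of the star wheel, one after another; once the carriage is on its way do not push on the tray or the carriage. The tray must stay square in the corner, and the dish, the yellow bin and the bottle must be left alone.

Things in the scene. Friction and masses are not known exactly. Their poses are not given: they have to be found in the camera images.
- reader: Fixed grey machine bed, 240 (x, -120 to +120) x 480 (y, -270 to +210) x 28 mm, origin on the table under the middle of its width; its yaw varies a little. The carriage runs along its y. A grey pedestal, 50 mm wide (y) and 150 mm high, at x = -143 to -113, y = +90 mm, carries the star wheel.
- bridge (a point): Centre of the underside of the white bridge's beam, at x = 0, y = +135 mm in the reader's frame, 175 mm above the table. The beam is 242 (x) x 70 (y) x 40 mm; posts 14 mm thick stand under its ends (x = -114 and +114 mm).
- carriage: Aluminium plate, 200 (x) x 210 (y) x 12 mm, top 52 mm above the table, origin under its centre, axes parallel to the reader's. Starts out, at y = -150 mm in the reader's frame, against an end stop: it cannot go further to -y. Geared to the wheel, it moves to +y 60 mm per rad, 226 mm in all. A push of some 4 N to +y would also move it.
- corner (a point): On the carriage's top, where the inner faces of its two blue fences meet: x = +90, y = -95 mm in the carriage's frame, axes parallel to it. One fence runs along the carriage's far (+x) side, one along its -y side; both are 8 mm thick and rise 20 mm above the top. The other two sides are open.
- tray: White foam tray, 130 (x) x 150 (y) x 30 mm, about 0.22 kg, loose on the carriage (underside 52 mm above the table), origin under its centre. Its sides start 25 to 65 mm (at mid-side) from the fences, turned up to 0.2 rad, its +x side to the +x fence; slides at 1 to 4 N (more along a fence). Ten capped tubes fixed in it rise 45 mm above its top. Flush in the corner its origin is at x = +25, y = -20 mm in the carriage's frame.
- star_wheel (a joint): Angle of the star wheel (rad): 0 with the carriage out, 3.77 (three spoke pitches) with it fully in at its stop. It grows when the top of the wheel is pushed to the reader's +y, needs about 2 to 5 N at a spoke's end, and stays where it is left. At 0 two spokes lean 36 degrees either side of straight up.
- hub (a point): Centre of the star wheel, 130 mm above the table, at x = -165, y = +90 mm in the reader's frame, axes parallel to it. The wheel's axis is level, along x. Hub 48 mm in diameter; five steel spokes 14 mm thick, 72 degrees apart, in the upright plane through this point, each ending in a black ball 26 mm in diameter centred 100 mm from the axis.
- dish: Bystander: steel bowl, 100 mm in diameter, 40 mm high, origin under its centre. Not to be moved.
- cap_bin: Bystander: yellow open bin, 90 x 120 x 45 mm, origin under its centre. Not to be moved.
- bottle: Bystander: amber bottle, 64 mm in diameter, 160 mm high, origin under its centre. Not to be moved.
There are look-alikes about, which are no part of the job. Several things have the shape of the tray; the one meant has the colours described above.

How it is judged:
By the outcome, as a careful person would: the job done as asked, in the order asked, and still so for the second after the job is handed in, with the robot touching nothing.
It also fails if it takes over 64 s, if anything falls off the work surface, if the arm or the gripper's body presses on something with over 40 N, if the wrist force passes 120 N, or if a joint passes its speed limit or range.

## Working session

There is one attempt and no reset: what is moved stays moved. The work goes in short steps, Python scripts to look and compute and a tool call to move; the robot and the scene stay as the last step left them, time stands still between calls to the robot, and variables do not carry over. Pictures are saved under pics/ and viewed, and the job is handed in when it is done.

Besides the shell and the picture viewer there is one more tool, called as name(argument=value, ...) on one line, values as JSON. play_rows: Moves the arm, as the interface text tells. Its arguments: {"type":"object","properties":{"motion":{"type":"array","items":{"type":"array"}}},"required":["motion"]}

```bash
mkdir -p pics; cat > h.py <<'E'
import numpy as np, cv2
from plant import state, cams, workorder, nets
def save(im,n): cv2.imwrite('pics/'+n, cv2.cvtColor(im,cv2.COLOR_RGB2BGR))
def cam(n):
    c=cams.camera_info(n); R=cv2.Rodrigues(np.array(c['rvec'],float))[0]; return np.array(c['K'],float),c['k1'],R,np.array(c['tvec'],float).ravel()
def cloud(n,d):
    K,k1,R,t=cam(n); h,w=d.shape; u,v=np.meshgrid(np.arange(w),np.arange(h))
    p=np.stack([u,v],-1).reshape(-1,1,2).astype(float)
    q=cv2.undistortPoints(p,K,np.array([k1,0,0,0,0.])).reshape(h,w,2)
    P=np.dstack([q[...,0]*d,q[...,1]*d,d]); W=(P-t)@R
    W[d==0]=np.nan; return W
def proj(n,X):
    K,k1,R,t=cam(n); return cv2.projectPoints(np.array(X,float).reshape(-1,1,3),cv2.Rodrigues(R)[0],t,K,np.array([k1,0,0,0,0.]))[0].reshape(-1,2)
E
python3 - <<'E'
from h import *
for n in ['scene','top']:
    im,d=cams.grab_frame(n); save(im,n+'0.png'); np.savez('f_'+n+'0.npz',im=im,d=d)
    K,k1,R,t=cam(n); print(n,K[0,0],k1,-R.T@t,R[2])
    for k in ['reader','bridge','carriage','corner','tray','star_wheel','hub','dish','cap_bin','bottle']:
        try: print(k,[(np.round(x['at'],3).tolist(),round(x['score'],2)) for x in nets.landmark_of(n,k)][:4])
        except Exception as e: print(k,e)
    
print(state())
E
```

```text
scene 349.8185510785405 -0.09373161133486121 [ 1.48261249 -0.17136123  0.74098574] [-0.84382819  0.08508275 -0.52982536]
reader [([0.634, -0.03, 0.001], 0.69)]
bridge [([0.652, 0.106, 0.174], 0.94)]
carriage [([0.625, -0.176, 0.042], 0.82)]
corner [([0.699, -0.281, 0.052], 0.62)]
tray [([0.587, -0.574, -0.0], 0.75), ([0.264, -0.45, 0.002], 0.71), ([0.611, -0.135, 0.053], 0.66), ([0.29, -0.196, 0.004], 0.64)]
star_wheel it knows: bottle, bridge, cap_bin, carriage, corner, dish, hub, reader, tray
hub [([0.483, 0.076, 0.136], 0.75)]
dish [([0.635, -0.029, 0.002], 0.58), ([0.445, -0.4, -0.002], 0.51)]
cap_bin [([0.516, 0.431, -0.001], 0.66)]
bottle [([0.551, -0.387, -0.0], 0.84)]
top 437.18669439506914 -0.11992017392033402 [ 0.29527651 -0.09033517  1.49816871] [ 0.17276652  0.02033341 -0.9847529 ]
reader [([0.64, -0.025, -0.001], 0.69)]
bridge []
carriage [([0.623, -0.18, 0.038], 0.65)]
corner [([0.701, -0.285, 0.051], 0.92), ([0.65, 0.101, 0.176], 0.66)]
tray [([0.263, -0.453, -0.001], 0.87), ([0.59, -0.578, -0.003], 0.87), ([0.613, -0.144, 0.052], 0.6)]
star_wheel it knows: bottle, bri
[... 190 characters left out ...]
, -0.002], 0.66)]
{'time': 1.0, 'joint_pos': array([-1.23398005e+00,  5.26940154e-02,  1.61290079e+00, -1.32433702e-05,
        1.47598905e+00, -1.19007046e-01]), 'joint_vel': array([-0.00139494, -0.00024425,  0.00102496, -0.00084023,  0.00020721,
       -0.00047964]), 'joint_efforts': array([ 2.51094381e-03, -3.93699932e+01, -3.70470428e+01, -8.50560104e-05,
        3.95943180e-04, -6.44517655e-06]), 'tool_pos': array([ 0.27511368, -0.56117454,  0.23130681]), 'tool_rot': array([ 0.60004176,  0.37409238,  0.60004275, -0.37410355]), 'contact_force': array([-0.65044624, -0.22328526, -0.15876568]), 'ft_torque': array([ 0.01180554,  0.04030274, -0.11334282]), 'gripper_width': 0.9978312823256009}
```

View pics/scene0.png

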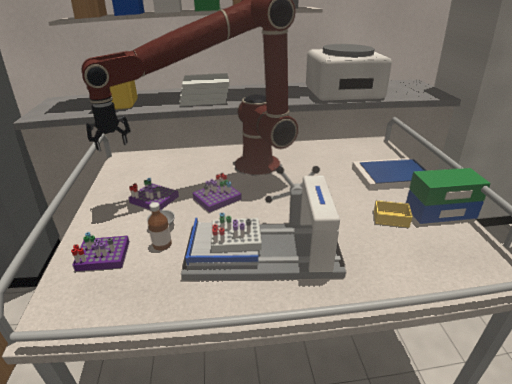

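View pics/top0.png

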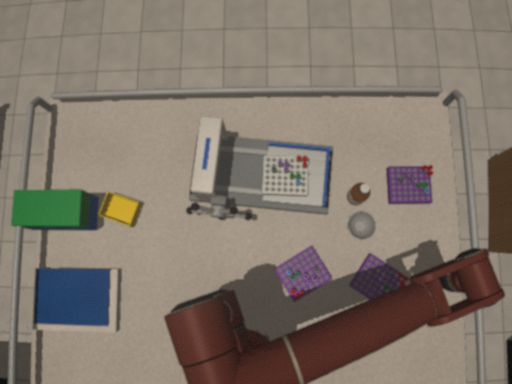

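The candidates with the tray's shape are three purple trays (top view at about (303,270), (377,278) and (410,185)) and the white one on the carriage at (286,176). Only the white one matches the description, and it sits on the carriage. I'll measure it precisely and check a crop.

```bash
cat > m.py <<'E'
from h import *
from scipy.optimize import minimize
def fitframe(L,G):
    L=np.array(L);G=np.array(G); lc=L.mean(0);gc=G.mean(0); U=L-lc;V=G-gc
    a=np.arctan2((U[:,0]*V[:,1]-U[:,1]*V[:,0]).sum(),(U*V).sum()); c,s=np.cos(a),np.sin(a)
    R=np.array([[c,-s],[s,c]]); return a,gc-R@lc,R
E
python3 - <<'E'
from m import *
L=[[90,-245],[90,-245],[-165,90],[-165,90],[0,135],[0,135],[0,-150],[0,-150],[0,0],[0,0]]
G=[[699,-281],[701,-285],[483,76],[486,74],[652,106],[650,101],[625,-176],[623,-180],[634,-30],[640,-25]]
a,t,R=fitframe(L,G); print(a,t,(np.array(G)-(np.array(L)@R.T+t)).round(1).tolist())
for n in ['top','scene']:
    f=np.load(f'f_{n}0.npz'); W=cloud(n,f['d']); im=f['im'].astype(int)
    hsv=cv2.cvtColor(f['im'],cv2.COLOR_RGB2HSV)
    x,y,z=W[...,0],W[...,1],W[...,2]
    box=(x>.5)&(x<.78)&(y>-.33)&(y<.25)
    blue=box&(hsv[...,1]>120)&(hsv[...,0]>100)&(hsv[...,0]<125)&(z>.06)&(z<.08)
    print(n,'blue',blue.sum(), 'z',np.median(z[blue]))
    P=W[blue][:,:2]*1000; loc=(P-t)@R
    # along +x fence: fit line
    for nm,m,ax in [('xf',(loc[:,0]>80)&(loc[:,1]>-235)&(loc[:,1]<-50),1),('yf',(loc[:,1]<-238)&(loc[:,0]<75),0)]:
        q=loc[m]; p=np.polyfit(q[:,ax],q[:,1-ax],1); print(nm,m.sum(),'slope',p[0], 'mean',q[:,1-ax].mean(),np.percentile(q[:,1-ax],[2,98]))
    white=box&(hsv[...,1]<60)&(hsv[...,2]>130)&(z>.074)&(z<.092)
    q=((W[white][:,:2]*1000)-t)@R
    q=q[(abs(q[:,0])<110)&(q[:,1]<20)]
    r=cv2.minAreaRect(q.astype(np.float32)); print('tray',len(q),r, 'z',np.median(z[white]))
im=np.load('f_top0.npz')['im']; save(cv2.resize(im[100:260,170:400],None,fx=3.4,fy=3.4,interpolation=cv2.INTER_CUBIC),'crop0.png')
E
```

```text
-0.1039981711339164 [637.74852331 -29.74086195] [[-2.8, 1.8], [-0.8, -2.2], [0.0, -0.9], [3.0, -2.9], [0.2, 1.5], [-1.8, -3.5], [2.8, 2.9], [0.8, -1.1], [-3.7, -0.3], [2.3, 4.7]]
top blue 156 z 0.07171810366356882
xf 82 slope 0.008918610211446375 mean 93.64098447168658 [90.10468492 96.60690956]
yf 56 slope -0.006774702428329196 mean -250.05234298770978 [-252.14281976 -247.62997946]
tray 1189 ((-15.982044219970703, -140.97117614746094), (215.1468505859375, 138.69761657714844), 85.64572143554688) z 0.08221896232685558
scene blue 223 z 0.07335811437420982
xf 114 slope 0.010359648573998204 mean 97.51709799611629 [ 93.57956277 101.07001325]
yf 83 slope -0.01357063934937583 mean -248.1311896032007 [-252.32826669 -244.46063782]
tray 708 ((10.357337951660156, -138.9285888671875), (169.83694458007812, 205.4314727783203), 2.9288012981414795) z 0.08225371280290505
```

View pics/crop0.png

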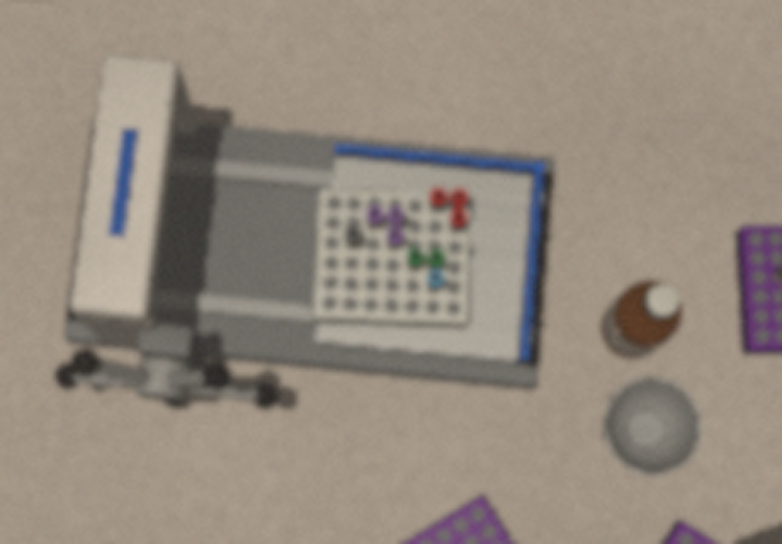

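```bash
python3 - <<'E'
from m import *
from scipy.spatial.transform import Rotation as Ro
s=state(); q=s['tool_rot']; Rm=Ro.from_quat([q[1],q[2],q[3],q[0]]).as_matrix(); print('tool x',Rm[:,0].round(3),'jaw',Rm[:,2].round(3))
a=-.112; c,sn=np.cos(a),np.sin(a); R=np.array([[c,-sn],[sn,c]])
G=[[699,-281],[701,-285],[483,76],[486,74],[652,106],[650,101],[625,-176],[623,-180],[634,-30],[640,-25]]
L=[[90,-245],[90,-245],[-165,90],[-165,90],[0,135],[0,135],[0,-150],[0,-150],[0,0],[0,0]]
t=(np.array(G)-np.array(L)@R.T).mean(0); print('t',t)
for n in ['top','scene']:
    f=np.load(f'f_{n}0.npz'); W=cloud(n,f['d'])
    hsv=cv2.cvtColor(f['im'],cv2.COLOR_RGB2HSV)
    loc=(W[...,:2]*1000-t)@R; z=W[...,2]
    blue=(abs(loc[...,0])<115)&(loc[...,1]<-30)&(loc[...,1]>-280)&(hsv[...,1]>120)&(hsv[...,0]>100)&(hsv[...,0]<125)&(z>.065)&(z<.08)
    q=loc[blue]; 
    for nm,m,ax in [('xf',(q[:,0]>80)&(q[:,1]>-235)&(q[:,1]<-50),1),('yf',(q[:,1]<-238)&(q[:,0]<75),0)]:
        w=q[m]; print(nm,np.polyfit(w[:,ax],w[:,1-ax],1), w[:,1-ax].mean())
    tm=(abs(loc[...,0])<110)&(loc[...,1]<20)&(loc[...,1]>-260)&(z>.076)&(z<.088)&(~blue)
    lab=cv2.connectedComponentsWithStats(tm.astype(np.uint8),connectivity=4)
    i=1+np.argmax(lab[2][1:,4]); mm=lab[1]==i
    q=loc[mm]; print(n,len(q),cv2.minAreaRect(q.astype(np.float32)), q.min(0),q.max(0))
    v=np.zeros_like(f['im']); v[mm]=255; v[blue]=[0,0,255]; save(np.hstack([v,f['im']])[::1],n+'m.png')
E
```

```text
tool x [-0. -0. -1.] jaw [ 0.44  -0.898  0.   ]
t [638.00606204 -29.88951506]
xf [8.91288209e-04 9.46169302e+01] 94.4901395407857
yf [ 1.27958710e-03 -2.50039818e+02] -250.05695662239663
top 1314 ((-10.812740325927734, -113.4200668334961), (127.7733383178711, 147.08642578125), 3.6869466304779053) [ -78.44033681 -188.58363004] [ 56.24061038 -37.13894214]
xf [1.41450309e-03 9.86111188e+01] 98.40165382767219
yf [-4.43519223e-03 -2.47950795e+02] -247.95865044898656
scene 853 ((-9.077789306640625, -111.98625183105469), (132.0922088623047, 149.89691162109375), 3.5882210731506348) [ -78.81277351 -187.85048672] [ 59.63533765 -34.39658416]
```

View pics/topm.png

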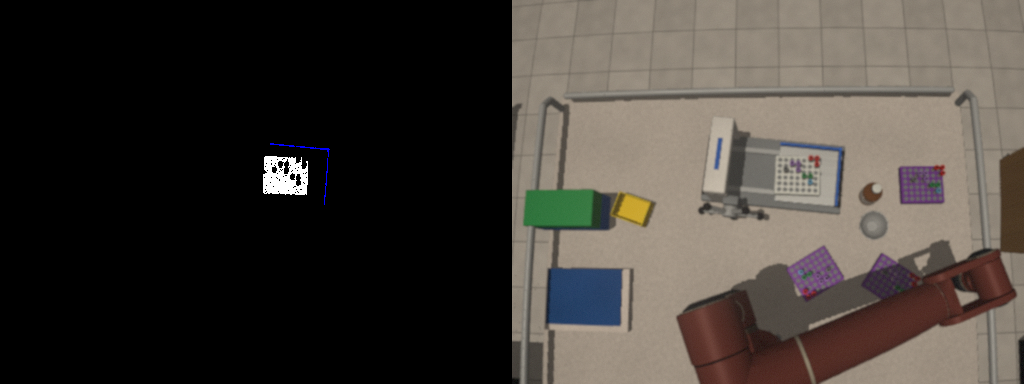

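Confirmed in the crop: the white tray at top-view pixel (286,176) is inside the blue L of the carriage. The reader's yaw is about -0.112 with its origin at (0.638, -0.030). In the reader's frame the tray sits at (-10, -113) mm, turned +0.064. I'll push it to +x first with two spread fingers, then to -y.

play_rows(motion=[[-0.2, [0.02, 0.036, 0], -0.14], [-0.2, [0.04, 0.072, 0], -0.28], [-0.2, [0.06, 0.108, 0], -0.42], [-0.2, [0.08, 0.144, 0], -0.567], [-0.2, [0.1, 0.18, 0], -0.567]])

```text
time: 1.5
tool_pos: [0.3756, -0.3798, 0.2314]
tool_rot: [0.471, 0.528, 0.471, -0.528]
contact_force: [0.9, -0.4, -0.5]
gripper_width: 0.599
```

play_rows(motion=[[-0.2, [0.02, 0.036, 0], 0], [-0.2, [0.04, 0.072, 0], 0], [-0.2, [0.06, 0.108, 0], 0], [-0.2, [0.08, 0.144, 0], 0], [-0.2, [0.1, 0.18, 0], 0]])

```text
time: 2.0
tool_pos: [0.4757, -0.1997, 0.2316]
tool_rot: [0.472, 0.527, 0.471, -0.527]
contact_force: [-0.3, -0.6, 0.1]
gripper_width: 0.604
```

play_rows(motion=[[-0.2, [0.023, 0.035, 0], 0], [-0.2, [0.046, 0.07, 0], 0], [-0.2, [0.046, 0.07, 0], 0]])

```text
time: 2.3
tool_pos: [0.5228, -0.1275, 0.2314]
tool_rot: [0.473, 0.526, 0.473, -0.525]
contact_force: [-0.7, -0.9, 0.3]
gripper_width: 0.6
```

```bash
python3 - <<'E'
from h import *
s=state(); print({k:np.round(s[k],3).tolist() for k in ['time','joint_pos','tool_pos','tool_rot','contact_force','gripper_width']})
im,d=cams.grab_frame('scene'); save(cv2.resize(im[150:300,100:400],None,fx=2.6,fy=2.6),'s1.png')
E
```

```text
{'time': 2.3, 'joint_pos': [-0.378, -0.157, 1.814, 0.001, 1.484, 1.298], 'tool_pos': [0.523, -0.127, 0.231], 'tool_rot': [0.473, 0.526, 0.473, -0.525], 'contact_force': [-0.748, -0.902, 0.271], 'gripper_width': 0.6}
```

View pics/s1.png

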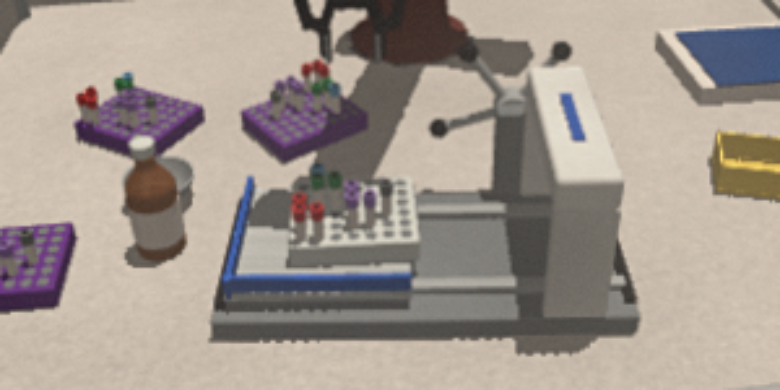

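The fingers (crop, 350,30) are on the -x side of the tray, at local (-103, -110). Next is the descent.

play_rows(motion=[[-0.2, [0, 0, -0.04], 0], [-0.2, [0, 0, -0.08], 0], [-0.2, [0, 0, -0.12], 0], [-0.2, [0, 0, -0.15], 0], [-0.2, [0, 0, -0.165], 0]])

```text
time: 2.85
tool_pos: [0.5185, -0.1314, 0.0629]
tool_rot: [-0.469, -0.526, -0.473, 0.528]
contact_force: [-0.8, 0.7, -0.6]
gripper_width: 0.596
```

play_rows(motion=[[-0.2, [0, 0, -0.003], 0], [-0.2, [0.005, -0.0006, -0.003], 0], [-0.2, [0.01, -0.0011, -0.003], 0], [-0.2, [0.015, -0.0017, -0.003], 0], [-0.2, [0.02, -0.0022, -0.003], 0]])

```text
time: 3.35
tool_pos: [0.5425, -0.1337, 0.0648]
tool_rot: [0.472, 0.527, 0.471, -0.527]
contact_force: [-0.7, 1.3, 1.6]
gripper_width: 0.604
```

play_rows(motion=[[-0.2, [0.004, -0.0004, 0], 0], [-0.2, [0.008, -0.0009, 0], 0], [-0.2, [0.012, -0.0013, 0], 0], [-0.2, [0.016, -0.0018, 0], 0], [-0.2, [0.016, -0.0018, 0], 0]])

```text
time: 3.85
tool_pos: [0.5578, -0.1353, 0.0633]
tool_rot: [0.472, 0.527, 0.471, -0.527]
contact_force: [0.8, 0.9, 0.2]
gripper_width: 0.6
```

```bash
python3 - <<'E'
from h import *
im,d=cams.grab_frame('scene'); save(cv2.resize(im[180:290,170:350],None,fx=4,fy=4),'s2.png')
im,d=cams.grab_frame('top'); save(cv2.resize(im[100:260,170:400],None,fx=3.4,fy=3.4),'t2.png')
E
```

```text
(no output)
```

View pics/s2.png

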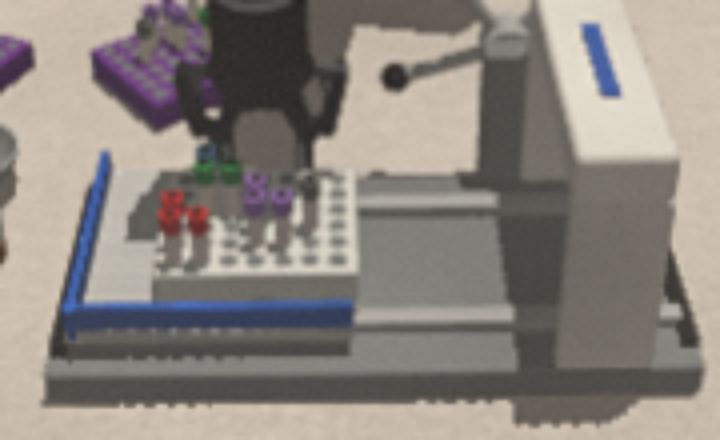

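The two fingers are behind the tray's -x side and pushing. By geometry about 17 mm is left.

play_rows(motion=[[-0.2, [0.003, -0.0003, 0], 0], [-0.2, [0.006, -0.0007, 0], 0], [-0.2, [0.009, -0.001, 0], 0], [-0.2, [0.011, -0.0012, 0], 0], [-0.2, [0.012, -0.0013, 0], 0]])

```text
time: 4.45
tool_pos: [0.5693, -0.1365, 0.0633]
tool_rot: [-0.471, -0.527, -0.471, 0.527]
contact_force: [-0.6, -0.4, 0.3]
gripper_width: 0.599
```

play_rows(motion=[[-0.2, [0.001, -0.0001, 0], 0], [-0.2, [0.002, -0.0002, 0], 0], [-0.2, [0.003, -0.0003, 0], 0]])

```text
time: 4.75
tool_pos: [0.5721, -0.1367, 0.0632]
tool_rot: [-0.471, -0.527, -0.471, 0.527]
contact_force: [-1.1, -0.2, -0.0]
gripper_width: 0.595
```

```bash
python3 - <<'E'
from h import *
im,d=cams.grab_frame('scene'); save(cv2.resize(im[180:290,170:350],None,fx=4,fy=4),'s3.png')
for i in range(3):print(state()['contact_force'].round(2))
E
```

```text
[-0.16 -0.02 -0.71]
[-0.16 -0.02 -0.71]
[-0.16 -0.02 -0.71]
```

View pics/s3.png

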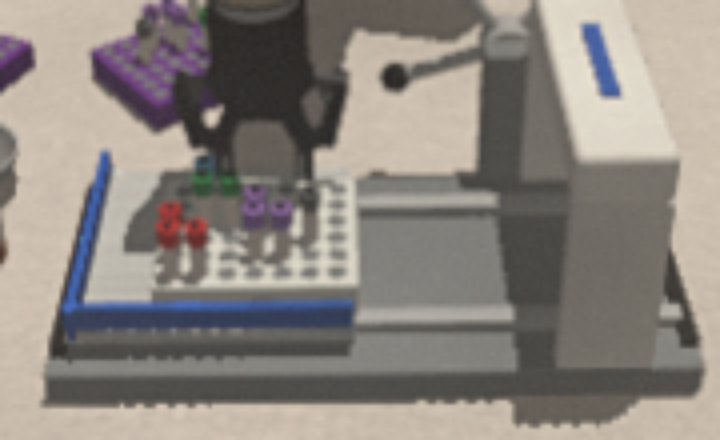

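The tray is nearly at the +x fence (crop y about 300), square within a degree or so. I'll continue in 1 mm rows until the force rises.

play_rows(motion=[[-0.2, [0.001, -0.0001, 0], 0], [-0.2, [0.002, -0.0002, 0], 0], [-0.2, [0.003, -0.0003, 0], 0]])

```text
time: 5.1
tool_pos: [0.5752, -0.1371, 0.0633]
tool_rot: [0.471, 0.527, 0.471, -0.527]
contact_force: [-0.6, -0.3, -0.4]
gripper_width: 0.602
```

play_rows(motion=[[-0.2, [0.001, -0.0001, 0], 0], [-0.2, [0.002, -0.0002, 0], 0]])

```text
time: 5.3
tool_pos: [0.5755, -0.1372, 0.0633]
tool_rot: [-0.47, -0.526, -0.473, 0.528]
contact_force: [-10.0, -0.1, 7.1]
gripper_width: 0.597
```

play_rows(motion=[[-0.2, [0.001, -0.0001, 0], 0], [-0.2, [0.002, -0.0002, 0], 0]])

```text
time: 5.5
tool_pos: [0.5755, -0.1373, 0.0633]
tool_rot: [-0.469, -0.524, -0.474, 0.529]
contact_force: [-18.5, 0.8, 13.2]
gripper_width: 0.599
```

Contact: the force climbs at local x = -50 (expected -51), so the tray is against the +x fence. I'll back off, lift, and go round to the +y side with a quarter turn.

play_rows(motion=[[-0.2, [-0.015, 0.0017, 0], 0], [-0.2, [-0.03, 0.0034, 0], 0], [-0.2, [-0.03, 0.0034, 0.04], 0], [-0.2, [-0.03, 0.0034, 0.085], 0], [-0.2, [-0.03, 0.0034, 0.13], 0]])

```text
time: 6.0
tool_pos: [0.5489, -0.1339, 0.1945]
tool_rot: [0.471, 0.527, 0.471, -0.527]
contact_force: [0.5, -0.3, 0.2]
gripper_width: 0.602
```

play_rows(motion=[[-0.2, [0, 0, 0.01], 0.14], [-0.2, [0.01, 0.02, 0.01], 0.28], [-0.2, [0.02, 0.04, 0.01], 0.42], [-0.2, [0.03, 0.06, 0.01], 0.56], [-0.2, [0.05, 0.08, 0.01], 0.7]])

```text
time: 6.5
tool_pos: [0.5995, -0.0533, 0.2037]
tool_rot: [0.625, 0.332, 0.624, -0.332]
contact_force: [0.7, -0.7, 0.3]
gripper_width: 0.602
```

play_rows(motion=[[-0.2, [0.015, 0.01, 0], 0.14], [-0.2, [0.03, 0.018, 0], 0.28], [-0.2, [0.045, 0.018, 0], 0.42], [-0.2, [0.063, 0.018, 0], 0.56], [-0.2, [0.063, 0.018, 0], 0.7]])

```text
time: 7.0
tool_pos: [0.664, -0.036, 0.2034]
tool_rot: [0.701, 0.097, 0.7, -0.097]
contact_force: [0.4, 0.3, -0.6]
gripper_width: 0.599
```

play_rows(motion=[[-0.2, [0, 0, 0], 0.1], [-0.2, [0, 0, 0], 0.171], [-0.2, [0, 0, 0], 0.171]])

```text
time: 7.3
tool_pos: [0.6625, -0.036, 0.2034]
tool_rot: [0.706, 0.039, 0.706, -0.039]
contact_force: [-0.2, -0.2, 0.5]
gripper_width: 0.6
```

```bash
cat > tray.py <<'E'
from m import *
import sys
def run(tag,t=np.array([638.,-29.9]),a=-.112,cy=0):
    c,sn=np.cos(a),np.sin(a); R=np.array([[c,-sn],[sn,c]])
    s=state(); print('t',s['time'],'tcp loc',((s['tool_pos'][:2]*1000-t)@R).round(1),s['tool_pos'].round(4),'f',s['contact_force'].round(1),'j',s['joint_pos'].round(2))
    for n in ['top','scene']:
        im,d=cams.grab_frame(n); save(cv2.resize(im[100:260,170:400] if n=='top' else im[150:300,130:380],None,fx=3,fy=3),f'{n}{tag}.png')
        W=cloud(n,d); hsv=cv2.cvtColor(im,cv2.COLOR_RGB2HSV)
        loc=(W[...,:2]*1000-t)@R; z=W[...,2]
        blue=(abs(loc[...,0])<115)&(loc[...,1]<200)&(loc[...,1]>-280)&(hsv[...,1]>120)&(hsv[...,0]>100)&(hsv[...,0]<125)&(z>.065)&(z<.08)
        q=loc[blue]
        for nm,m,ax in [('xf',(q[:,0]>80)&(q[:,1]>-235+cy)&(q[:,1]<-50+cy),1),('yf',(abs(q[:,1]+249-cy)<12)&(q[:,0]<75),0)]:
            w=q[m]
            if m.sum()>5: print(nm,m.sum(), w[:,1-ax].mean().round(1),'slope',np.polyfit(w[:,ax],w[:,1-ax],1)[0].round(4))
        tm=(loc[...,0]>-90)&(loc[...,0]<91)&(loc[...,1]<20+cy)&(loc[...,1]>-247+cy)&(z>.076)&(z<.088)&(hsv[...,1]<70)&(~blue)
        lab=cv2.connectedComponentsWithStats(tm.astype(np.uint8),connectivity=4)
        if lab[0]<2: continue
        i=1+np.argmax(lab[2][1:,4]); q=loc[lab[1]==i]; print(n,len(q),cv2.minAreaRect(q.astype(np.float32)))
if __name__=='__main__': run(sys.argv[1],cy=float(sys.argv[2]) if len(sys.argv)>2 else 0)
E
python3 tray.py 4
```

```text
t 7.3 tcp loc [25.  -3.3] [ 0.6625 -0.036   0.2034] f [-0.2 -0.2  0.5] j [-0.17  0.16  1.55  0.    1.44 -0.06]
xf 21 95.1 slope 0.043
yf 58 -249.8 slope 0.0042
top 1291 ((26.075992584228516, -116.24520874023438), (147.2592010498047, 128.5552215576172), 89.2679214477539)
xf 73 98.3 slope 0.0037
yf 80 -247.9 slope -0.0019
scene 819 ((27.000762939453125, -114.5421371459961), (148.61477661132812, 129.1358642578125), 89.30787658691406)
```

View pics/scene4.png

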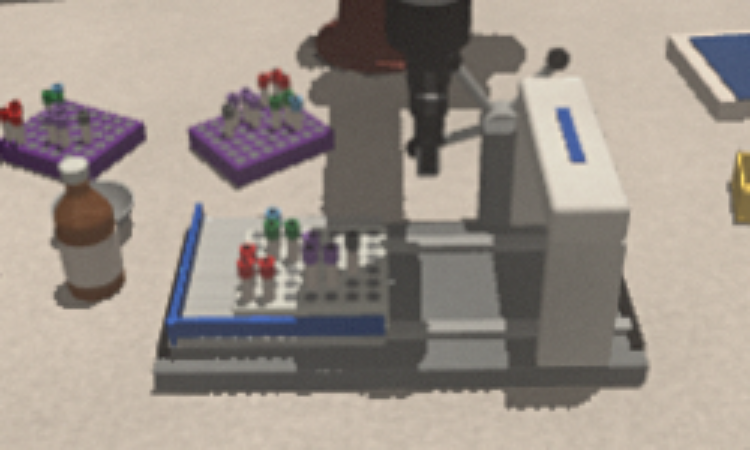

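View pics/top4.png

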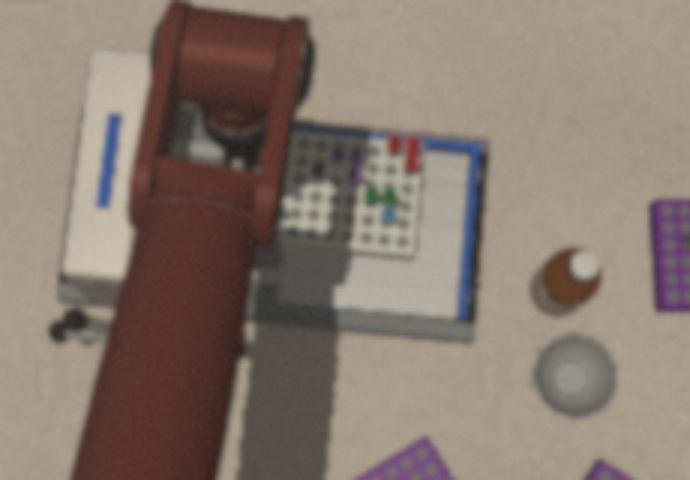

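Both cameras put the tray at local (26, -115), square to within 1°, and against the +x fence. The gripper hangs on its +y side. I'll descend here.

play_rows(motion=[[-0.2, [0, 0, -0.035], 0], [-0.2, [0, 0, -0.07], 0], [-0.2, [0, 0, -0.1], 0], [-0.2, [0, 0, -0.13], 0], [-0.2, [0, 0, -0.14], 0]])

```text
time: 7.9
tool_pos: [0.6595, -0.0356, 0.0591]
tool_rot: [0.704, 0.04, 0.708, -0.039]
contact_force: [-0.9, -0.0, -1.1]
gripper_width: 0.606
```

play_rows(motion=[[-0.2, [-0.0006, -0.005, 0], 0], [-0.2, [-0.0013, -0.012, 0], 0], [-0.2, [-0.0022, -0.02, 0], 0], [-0.2, [-0.0028, -0.025, 0], 0], [-0.2, [-0.0034, -0.03, 0], 0]])

```text
time: 8.4
tool_pos: [0.6596, -0.0668, 0.0649]
tool_rot: [0.707, 0.04, 0.705, -0.039]
contact_force: [1.0, 1.0, 1.8]
gripper_width: 0.596
```

play_rows(motion=[[-0.2, [-0.0005, -0.004, 0], 0], [-0.2, [-0.0009, -0.008, 0], 0], [-0.2, [-0.0014, -0.012, 0], 0], [-0.2, [-0.0018, -0.016, 0], 0], [-0.2, [-0.0022, -0.02, 0], 0]])

```text
time: 8.9
tool_pos: [0.6564, -0.0863, 0.0632]
tool_rot: [0.706, 0.039, 0.706, -0.039]
contact_force: [0.2, 1.6, 1.4]
gripper_width: 0.597
```

play_rows(motion=[[-0.2, [-0.0005, -0.004, 0], 0], [-0.2, [-0.0009, -0.008, 0], 0], [-0.2, [-0.0014, -0.012, 0], 0], [-0.2, [-0.0018, -0.016, 0], 0], [-0.2, [-0.0022, -0.02, 0], 0]])

```text
time: 9.4
tool_pos: [0.6542, -0.1064, 0.0632]
tool_rot: [0.706, 0.039, 0.706, -0.039]
contact_force: [-1.1, 0.6, 0.7]
gripper_width: 0.599
```

play_rows(motion=[[-0.2, [-0.0002, -0.002, 0], 0], [-0.2, [-0.0005, -0.004, 0], 0], [-0.2, [-0.0007, -0.006, 0], 0], [-0.2, [-0.0008, -0.007, 0], 0]])

```text
time: 9.8
tool_pos: [0.6534, -0.1132, 0.0632]
tool_rot: [0.706, 0.039, 0.706, -0.039]
contact_force: [-0.4, 1.2, 0.1]
gripper_width: 0.6
```

play_rows(motion=[[-0.2, [-0.0001, -0.001, 0], 0], [-0.2, [-0.0002, -0.002, 0], 0]])

```text
time: 10.0
tool_pos: [0.6532, -0.1151, 0.0632]
tool_rot: [0.706, 0.039, 0.706, -0.039]
contact_force: [0.1, 0.0, -0.5]
gripper_width: 0.6
```

play_rows(motion=[[-0.2, [-0.0001, -0.001, 0], 0], [-0.2, [-0.0002, -0.002, 0], 0]])

```text
time: 10.2
tool_pos: [0.653, -0.1159, 0.0632]
tool_rot: [0.706, 0.04, 0.706, -0.038]
contact_force: [-0.5, 6.9, 1.7]
gripper_width: 0.603
```

play_rows(motion=[[-0.2, [-0.0001, -0.001, 0], 0], [-0.2, [-0.0002, -0.002, 0], 0]])

```text
time: 10.4
tool_pos: [0.653, -0.116, 0.0633]
tool_rot: [0.706, 0.041, 0.706, -0.037]
contact_force: [0.9, 12.7, 1.8]
gripper_width: 0.597
```

play_rows(motion=[[-0.2, [0.001, 0.01, 0], 0], [-0.2, [0.0034, 0.03, 0], 0], [-0.2, [0.0045, 0.04, 0.03], 0], [-0.2, [0.0045, 0.04, 0.08], 0], [-0.2, [0.0045, 0.04, 0.13], 0]])

```text
time: 10.9
tool_pos: [0.6566, -0.0787, 0.1935]
tool_rot: [0.705, 0.039, 0.707, -0.039]
contact_force: [1.1, 0.1, -0.0]
gripper_width: 0.6
```

play_rows(motion=[[-0.2, [-0.035, 0.004, 0.03], -0.14], [-0.2, [-0.07, 0.008, 0.04], -0.28], [-0.2, [-0.105, 0.012, 0.04], -0.42], [-0.2, [-0.14, 0.016, 0.04], -0.56], [-0.2, [-0.17, 0.02, 0.04], -0.7]])

```text
time: 11.4
tool_pos: [0.4859, -0.0592, 0.2335]
tool_rot: [0.649, 0.28, 0.649, -0.281]
contact_force: [0.4, 0.2, 0.8]
gripper_width: 0.598
```

```bash
python3 tray.py 5
```

```text
t 11.4 tcp loc [-147.9  -46.1] [ 0.4859 -0.0592  0.2335] f [0.4 0.2 0.8] j [-0.27 -0.28  1.92 -0.    1.51  0.54]
xf 18 94.3 slope 0.0068
yf 32 -250.5 slope -0.0125
top 1265 ((24.589614868164062, -171.15447998046875), (132.69874572753906, 147.98382568359375), 0.045233823359012604)
xf 114 98.4 slope 0.0023
yf 33 -249.2 slope -0.0149
scene 841 ((26.269142150878906, -168.38778686523438), (149.4768829345703, 129.27252197265625), 89.88189697265625)
```

View pics/scene5.png

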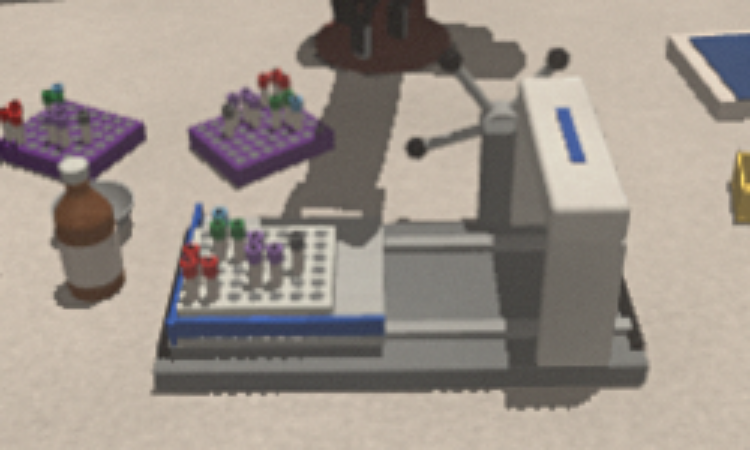

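View pics/top5.png

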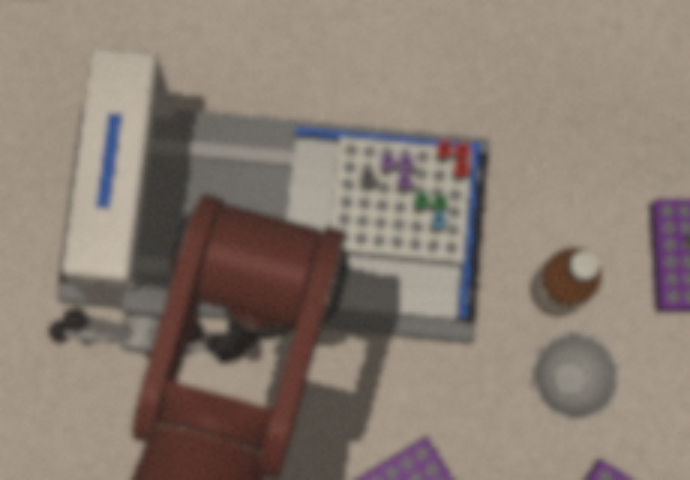

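The tray is now at local (25, -170) with 0° turn, which is the target. A slight drift off the +x fence (about 1 mm) is within noise, so I'll check it with a light +x touch while the carriage is still out.

play_rows(motion=[[-0.2, [0.01, -0.03, 0], -0.14], [-0.2, [0.02, -0.06, 0], -0.28], [-0.2, [0.03, -0.09, 0], -0.42], [-0.2, [0.04, -0.12, 0], -0.56], [-0.2, [0.0485, -0.1315, 0], -0.7]])

```text
time: 12.0
tool_pos: [0.537, -0.1936, 0.2333]
tool_rot: [0.514, 0.486, 0.513, -0.487]
contact_force: [0.7, 0.9, 0.6]
gripper_width: 0.6
```

play_rows(motion=[[-0.2, [0, 0, -0.03], -0.1], [-0.2, [0, 0, -0.07], -0.171], [-0.2, [0, 0, -0.11], -0.171], [-0.2, [0, 0, -0.15], -0.171], [-0.2, [0, 0, -0.171], -0.171]])

```text
time: 12.5
tool_pos: [0.5344, -0.1901, 0.058]
tool_rot: [-0.47, -0.526, -0.473, 0.528]
contact_force: [-0.3, -0.7, -0.5]
gripper_width: 0.601
```

play_rows(motion=[[-0.2, [0.006, -0.0007, 0], 0], [-0.2, [0.012, -0.0013, 0], 0], [-0.2, [0.018, -0.002, 0], 0], [-0.2, [0.024, -0.0027, 0], 0], [-0.2, [0.03, -0.0034, 0], 0]])

```text
time: 13.0
tool_pos: [0.5677, -0.1946, 0.0641]
tool_rot: [0.473, 0.527, 0.471, -0.527]
contact_force: [0.3, -0.3, 0.6]
gripper_width: 0.6
```

```bash
python3 tray.py 6
```

```text
t 13.0 tcp loc [ -51.5 -171.5] [ 0.5677 -0.1946  0.0641] f [ 0.3 -0.3  0.6] j [-0.45  0.15  1.8  -0.    1.19  1.23]
xf 20 94.6 slope -0.0058
top 273 ((40.12697219848633, -160.275634765625), (100.65435791015625, 128.1322784423828), 2.2910571098327637)
xf 110 98.5 slope 0.0071
yf 15 -250.2 slope -0.0369
scene 850 ((22.45465087890625, -168.52049255371094), (137.007568359375, 149.72207641601562), 0.059667691588401794)
```

View pics/scene6.png

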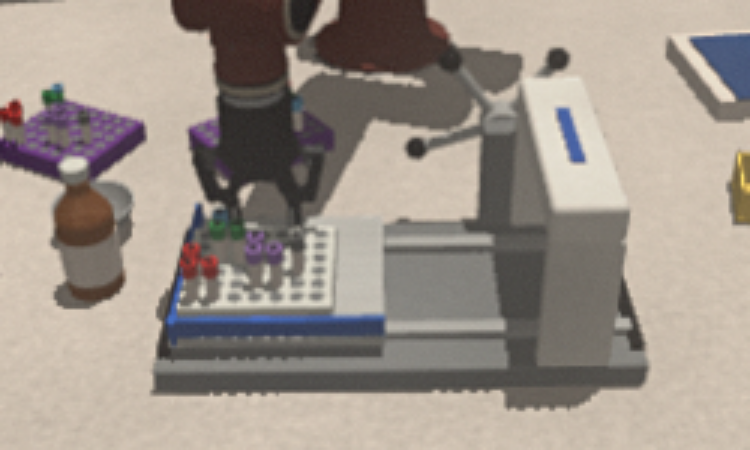

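play_rows(motion=[[-0.2, [0.001, -0.0001, 0], 0], [-0.2, [0.002, -0.0002, 0], 0]])

```text
time: 13.3
tool_pos: [0.5678, -0.1941, 0.0623]
tool_rot: [-0.471, -0.527, -0.471, 0.527]
contact_force: [-0.1, 0.3, 0.4]
gripper_width: 0.599
```

play_rows(motion=[[-0.2, [0.001, -0.0001, 0], 0], [-0.2, [0.002, -0.0002, 0], 0]])

```text
time: 13.5
tool_pos: [0.5693, -0.1942, 0.0621]
tool_rot: [-0.471, -0.527, -0.472, 0.527]
contact_force: [-4.5, 0.7, 3.3]
gripper_width: 0.605
```

Contact came at x = 0.569, and a flush tray predicted 0.5692, so it is flush on +x. I'll withdraw, close the fingers and go to the wheel, starting at local (-165, -15).

play_rows(motion=[[-0.2, [0.001, -0.0001, 0], 0]])

```text
time: 13.6
tool_pos: [0.5693, -0.1943, 0.0622]
tool_rot: [-0.47, -0.526, -0.473, 0.528]
contact_force: [-8.6, 1.4, 6.3]
gripper_width: 0.603
```

play_rows(motion=[[-0.2, [-0.015, 0.0017, 0], 0], [-0.2, [-0.03, 0.0034, 0], 0], [-0.2, [-0.03, 0.0034, 0.04], 0], [-0.2, [-0.03, 0.0034, 0.085], 0], [-0.2, [-0.03, 0.0034, 0.13], 0]])

```text
time: 14.1
tool_pos: [0.5404, -0.1909, 0.1932]
tool_rot: [-0.471, -0.527, -0.472, 0.527]
contact_force: [1.0, -0.7, 0.1]
gripper_width: 0.601
```

play_rows(motion=[[1, [-0.015, 0.02, 0.03], 0.14], [1, [-0.03, 0.05, 0.06], 0.28], [1, [-0.045, 0.08, 0.06], 0.42], [1, [-0.06, 0.11, 0.06], 0.56], [1, [-0.069, 0.14, 0.06], 0.7]])

```text
time: 14.6
tool_pos: [0.4713, -0.0501, 0.2528]
tool_rot: [0.625, 0.332, 0.624, -0.332]
contact_force: [-0.2, 0.3, -0.6]
gripper_width: -0.001
```

play_rows(motion=[[1, [0, 0.012, 0], 0.14], [1, [0, 0.024, 0], 0.28], [1, [0, 0.024, 0], 0.42], [1, [0, 0.024, 0], 0.56], [1, [0, 0.024, 0], 0.7]])

```text
time: 15.1
tool_pos: [0.472, -0.0269, 0.2524]
tool_rot: [0.701, 0.097, 0.7, -0.097]
contact_force: [0.4, 1.4, 0.2]
gripper_width: 0.001
```

play_rows(motion=[[1, [0, 0, -0.02], 0.1], [1, [0, 0, -0.04], 0.171], [1, [0, 0, -0.06], 0.171], [1, [0, 0, -0.067], 0.171], [1, [0, 0, -0.067], 0.171]])

```text
time: 15.6
tool_pos: [0.4712, -0.0269, 0.1842]
tool_rot: [0.705, 0.039, 0.707, -0.039]
contact_force: [-0.4, -0.1, -0.2]
gripper_width: -0.0
```

```bash
python3 tray.py 7
```

```text
t 15.6 tcp loc [-166.1  -15.7] [ 0.4712 -0.0269  0.1842] f [-0.4 -0.1 -0.2] j [-0.21 -0.29  2.01  0.    1.43 -0.1 ]
xf 19 94.5 slope 0.0427
yf 33 -250.4 slope -0.0096
top 1312 ((24.752838134765625, -170.75881958007812), (148.12722778320312, 130.64889526367188), 89.60308837890625)
xf 111 98.5 slope 0.0057
yf 31 -249.1 slope -0.016
scene 799 ((26.023128509521484, -168.38397216796875), (129.86683654785156, 149.4618377685547), 0.03622099384665489)
```

View pics/scene7.png

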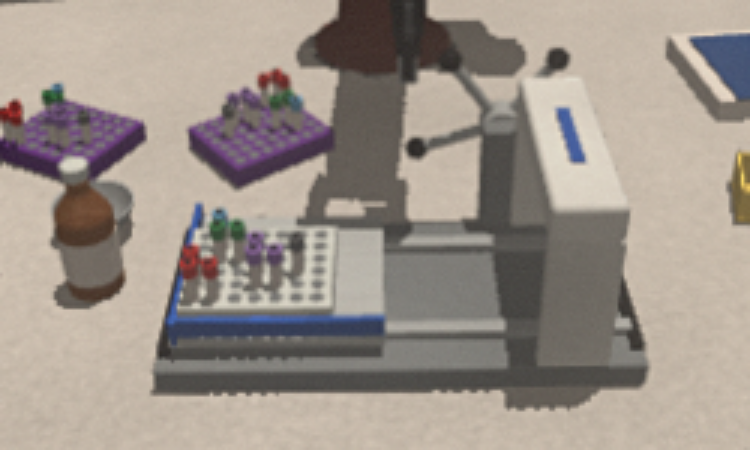

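The closed fingers (410,70) stand behind the upper-left ball (450,60). The tray is still square at (25, -170). First sweep now, at 5 mm per row.

play_rows(motion=[[1, [0.0006, 0.005, 0], 0], [1, [0.0011, 0.01, 0], 0], [1, [0.0017, 0.015, 0], 0], [1, [0.0022, 0.02, 0], 0], [1, [0.0028, 0.025, 0], 0]])

```text
time: 16.2
tool_pos: [0.475, -0.0027, 0.186]
tool_rot: [0.706, 0.038, 0.706, -0.04]
contact_force: [-1.6, -8.7, 5.3]
gripper_width: -0.001
```

play_rows(motion=[[1, [0.0006, 0.005, 0], 0], [1, [0.0011, 0.01, 0], 0], [1, [0.0017, 0.015, 0], 0], [1, [0.0022, 0.02, 0], 0], [1, [0.0028, 0.025, 0], 0]])

```text
time: 16.7
tool_pos: [0.4781, 0.0229, 0.1861]
tool_rot: [0.707, 0.039, 0.705, -0.04]
contact_force: [0.1, -3.0, 3.0]
gripper_width: 0.004
```

```bash
python3 tray.py 8 20
```

```text
t 16.7 tcp loc [-164.8   34.6] [0.4781 0.0229 0.1861] f [ 0.1 -3.   3. ] j [-0.11 -0.28  1.99 -0.    1.42  0.  ]
xf 19 94.5 slope -0.002
yf 12 -230.6 slope 0.0054
top 1282 ((25.50835418701172, -151.93153381347656), (148.4729766845703, 130.12603759765625), 89.47817993164062)
xf 103 98.8 slope 0.0041
yf 32 -229.2 slope -0.0078
scene 815 ((26.12237548828125, -149.513427734375), (149.33145141601562, 130.7984619140625), 89.489501953125)
```

View pics/scene8.png

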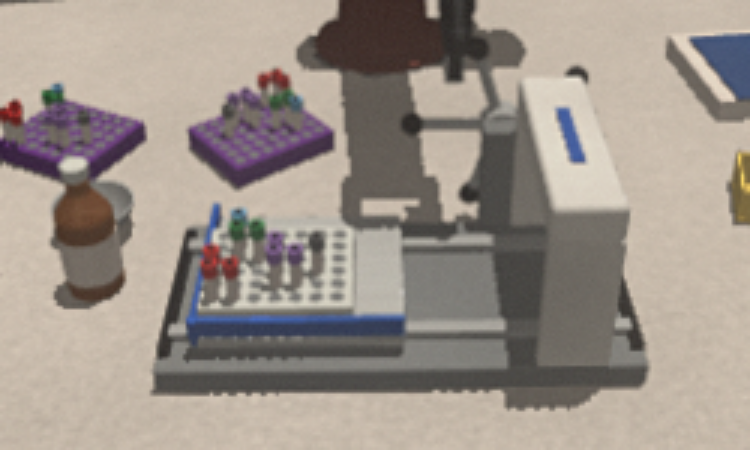

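The spoke is being pushed and the carriage has come in about 20 mm with the tray square. Continuing.

play_rows(motion=[[1, [0.0006, 0.005, 0], 0], [1, [0.0011, 0.01, 0], 0], [1, [0.0017, 0.015, 0], 0], [1, [0.0022, 0.02, 0], 0], [1, [0.0028, 0.025, 0], 0]])

```text
time: 17.3
tool_pos: [0.4801, 0.0485, 0.185]
tool_rot: [0.706, 0.039, 0.706, -0.039]
contact_force: [1.2, -2.2, 1.3]
gripper_width: -0.001
```

play_rows(motion=[[1, [0.0006, 0.005, 0], 0], [1, [0.0011, 0.01, 0], 0], [1, [0.0017, 0.015, 0], 0], [1, [0.0022, 0.02, 0], 0], [1, [0.0028, 0.025, 0], 0]])

```text
time: 17.8
tool_pos: [0.4829, 0.0729, 0.1849]
tool_rot: [0.706, 0.039, 0.706, -0.04]
contact_force: [0.4, -5.3, -1.1]
gripper_width: -0.001
```

play_rows(motion=[[1, [0.0006, 0.005, 0], 0], [1, [0.0011, 0.01, 0], 0], [1, [0.0017, 0.015, 0], 0], [1, [0.0022, 0.02, 0], 0], [1, [0.0026, 0.023, 0], 0]])

```text
time: 18.3
tool_pos: [0.4857, 0.0965, 0.1854]
tool_rot: [0.706, 0.039, 0.706, -0.039]
contact_force: [-1.5, -3.4, 0.3]
gripper_width: -0.002
```

```bash
python3 tray.py 9 75
```

```text
t 18.3 tcp loc [-165.5  108.6] [0.4857 0.0965 0.1854] f [-1.5 -3.4  0.3] j [ 0.05 -0.23  1.96  0.    1.42  0.16]
xf 17 93.9 slope 0.0095
yf 26 -178.5 slope -0.0076
top 1272 ((26.946941375732422, -98.225830078125), (127.69184875488281, 146.7552947998047), 0.009851151145994663)
xf 111 98.2 slope -0.0105
yf 38 -176.8 slope -0.0097
scene 813 ((26.210433959960938, -96.39449310302734), (150.08676147460938, 129.3946075439453), 89.92010498046875)
```

View pics/scene9.png

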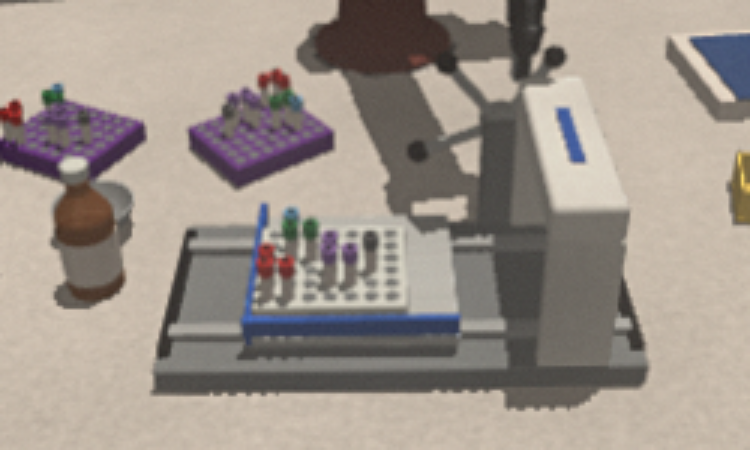

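One pitch is done: the carriage is in by about 72 mm and the tray has moved with it. I'll push a touch further, then lift and go back for the next spoke.

play_rows(motion=[[1, [0.0006, 0.005, 0], 0], [1, [0.0011, 0.01, 0], 0], [1, [0.0013, 0.012, 0], 0]])

```text
time: 18.7
tool_pos: [0.4872, 0.1085, 0.1855]
tool_rot: [0.706, 0.039, 0.706, -0.039]
contact_force: [-0.4, -4.0, 0.9]
gripper_width: 0.002
```

play_rows(motion=[[1, [-0.0004, -0.004, 0], 0], [1, [-0.0004, -0.004, 0.03], 0], [1, [-0.0004, -0.004, 0.06], 0], [1, [-0.0004, -0.004, 0.08], 0], [1, [-0.0004, -0.004, 0.083], 0]])

```text
time: 19.2
tool_pos: [0.4882, 0.1045, 0.272]
tool_rot: [0.708, 0.04, 0.704, -0.038]
contact_force: [0.8, -0.2, 0.3]
gripper_width: -0.001
```

play_rows(motion=[[1, [-0.0034, -0.03, 0], 0], [1, [-0.0067, -0.06, 0], 0], [1, [-0.01, -0.09, 0], 0], [1, [-0.0134, -0.12, 0], 0], [1, [-0.0145, -0.13, 0], 0]])

```text
time: 19.7
tool_pos: [0.4714, -0.0276, 0.2668]
tool_rot: [0.705, 0.04, 0.706, -0.04]
contact_force: [-0.8, -0.2, -0.0]
gripper_width: 0.003
```

play_rows(motion=[[1, [0, 0, -0.03], 0], [1, [0, 0, -0.06], 0], [1, [0, 0, -0.08], 0], [1, [0, 0, -0.083], 0]])

```text
time: 20.1
tool_pos: [0.4698, -0.0249, 0.181]
tool_rot: [0.704, 0.04, 0.708, -0.038]
contact_force: [-0.1, 0.5, -0.9]
gripper_width: -0.001
```

```bash
python3 tray.py 10 85
```

```text
t 20.1 tcp loc [-167.7  -13.9] [ 0.4698 -0.0249  0.181 ] f [-0.1  0.5 -0.9] j [-0.21 -0.29  2.01  0.    1.43 -0.1 ]
xf 18 94.6 slope -0.0064
yf 25 -169.8 slope 0.0021
top 1269 ((26.78957748413086, -88.93307495117188), (128.42852783203125, 145.7012481689453), 0.06363986432552338)
xf 119 97.8 slope -0.0076
yf 37 -168.5 slope -0.0075
scene 817 ((27.589614868164062, -87.53589630126953), (126.80106353759766, 148.8247528076172), 0.006275204475969076)
```

View pics/scene10.png

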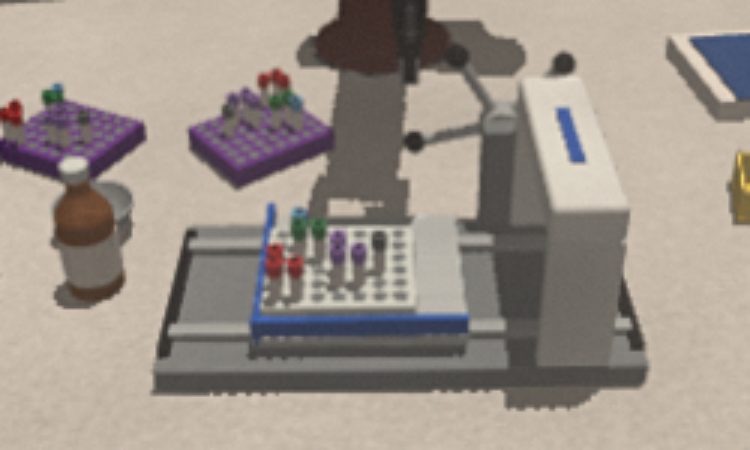

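The wheel is in the same picture, one pitch on (ball at (457,55), fingers behind it). Second sweep.

play_rows(motion=[[1, [0.0011, 0.01, 0], 0], [1, [0.0022, 0.02, 0], 0], [1, [0.0028, 0.025, 0], 0], [1, [0.0034, 0.03, 0], 0], [1, [0.0039, 0.035, 0], 0]])

```text
time: 20.7
tool_pos: [0.4768, 0.0083, 0.1867]
tool_rot: [0.707, 0.038, 0.705, -0.04]
contact_force: [0.1, -4.8, 4.1]
gripper_width: -0.002
```

play_rows(motion=[[1, [0.0006, 0.005, 0], 0], [1, [0.0011, 0.01, 0], 0], [1, [0.0017, 0.015, 0], 0], [1, [0.0022, 0.02, 0], 0], [1, [0.0028, 0.025, 0], 0]])

```text
time: 21.2
tool_pos: [0.479, 0.0344, 0.1853]
tool_rot: [0.706, 0.039, 0.706, -0.039]
contact_force: [0.3, -3.4, 0.8]
gripper_width: 0.0
```

play_rows(motion=[[1, [0.0006, 0.005, 0], 0], [1, [0.0011, 0.01, 0], 0], [1, [0.0017, 0.015, 0], 0], [1, [0.0022, 0.02, 0], 0], [1, [0.0028, 0.025, 0], 0]])

```text
time: 21.7
tool_pos: [0.4815, 0.0594, 0.1851]
tool_rot: [0.706, 0.039, 0.706, -0.039]
contact_force: [0.1, -2.3, 1.7]
gripper_width: 0.001
```

play_rows(motion=[[1, [0.0006, 0.005, 0], 0], [1, [0.0011, 0.01, 0], 0], [1, [0.0017, 0.015, 0], 0], [1, [0.0022, 0.02, 0], 0], [1, [0.0028, 0.025, 0], 0]])

```text
time: 22.2
tool_pos: [0.4838, 0.084, 0.1846]
tool_rot: [0.705, 0.039, 0.707, -0.04]
contact_force: [-1.1, -5.2, -1.7]
gripper_width: -0.002
```

play_rows(motion=[[1, [0.0006, 0.005, 0], 0], [1, [0.0011, 0.01, 0], 0], [1, [0.0017, 0.015, 0], 0], [1, [0.0022, 0.02, 0], 0], [1, [0.0027, 0.024, 0], 0]])

```text
time: 22.7
tool_pos: [0.4873, 0.1085, 0.1856]
tool_rot: [0.706, 0.039, 0.706, -0.039]
contact_force: [-1.1, -4.5, 0.3]
gripper_width: 0.001
```

```bash
python3 tray.py 11 155
```

```text
t 22.7 tcp loc [-165.2  120.7] [0.4873 0.1085 0.1856] f [-1.1 -4.5  0.3] j [ 0.07 -0.22  1.95  0.    1.42  0.18]
xf 8 95.1 slope -0.0921
yf 27 -94.5 slope 0.0148
top 1283 ((26.393634796142578, -15.78009033203125), (128.3076629638672, 150.2996826171875), 0.33839303255081177)
xf 110 97.5 slope 0.0098
yf 50 -92.8 slope 0.0012
scene 848 ((28.42233657836914, -12.983375549316406), (149.37901306152344, 126.84931945800781), 89.20954132080078)
```

View pics/scene11.png

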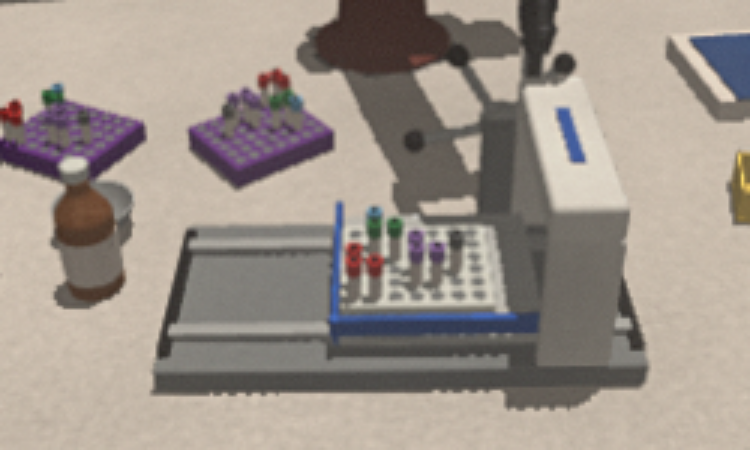

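The carriage is in 156 mm and the tray is still in the corner. Lift, go back, and begin the third sweep.

play_rows(motion=[[1, [-0.0004, -0.004, 0], 0], [1, [-0.0004, -0.004, 0.03], 0], [1, [-0.0004, -0.004, 0.06], 0], [1, [-0.0004, -0.004, 0.08], 0], [1, [-0.0004, -0.004, 0.083], 0]])

```text
time: 23.3
tool_pos: [0.4883, 0.1042, 0.2719]
tool_rot: [0.708, 0.04, 0.704, -0.039]
contact_force: [0.3, 0.0, 1.3]
gripper_width: -0.003
```

play_rows(motion=[[1, [-0.0034, -0.03, 0], 0], [1, [-0.0067, -0.06, 0], 0], [1, [-0.01, -0.09, 0], 0], [1, [-0.0134, -0.12, 0], 0], [1, [-0.0145, -0.13, 0], 0]])

```text
time: 23.8
tool_pos: [0.4715, -0.0278, 0.2668]
tool_rot: [0.705, 0.04, 0.707, -0.04]
contact_force: [0.2, -0.2, -0.2]
gripper_width: -0.001
```

play_rows(motion=[[1, [0, 0, -0.03], 0], [1, [0, 0, -0.06], 0], [1, [0, 0, -0.08], 0], [1, [0, 0, -0.083], 0]])

```text
time: 24.2
tool_pos: [0.4699, -0.025, 0.1809]
tool_rot: [0.703, 0.04, 0.709, -0.038]
contact_force: [-0.6, -0.1, -0.4]
gripper_width: -0.005
```

play_rows(motion=[[1, [0.0011, 0.01, 0], 0], [1, [0.0022, 0.02, 0], 0], [1, [0.0028, 0.025, 0], 0], [1, [0.0034, 0.03, 0], 0], [1, [0.0039, 0.035, 0], 0]])

```text
time: 24.7
tool_pos: [0.4771, 0.0083, 0.1871]
tool_rot: [0.707, 0.038, 0.705, -0.04]
contact_force: [-1.0, -4.8, 3.4]
gripper_width: -0.002
```

play_rows(motion=[[1, [0.0006, 0.005, 0], 0], [1, [0.0011, 0.01, 0], 0], [1, [0.0017, 0.015, 0], 0], [1, [0.0022, 0.02, 0], 0], [1, [0.0028, 0.025, 0], 0]])

```text
time: 25.2
tool_pos: [0.4791, 0.0344, 0.1853]
tool_rot: [0.706, 0.039, 0.706, -0.039]
contact_force: [-0.0, -3.0, 2.4]
gripper_width: -0.0
```

play_rows(motion=[[1, [0.0006, 0.005, 0], 0], [1, [0.0011, 0.01, 0], 0], [1, [0.0017, 0.015, 0], 0], [1, [0.0022, 0.02, 0], 0], [1, [0.0028, 0.025, 0], 0]])

```text
time: 25.7
tool_pos: [0.4816, 0.0594, 0.1851]
tool_rot: [0.706, 0.039, 0.706, -0.039]
contact_force: [0.3, -2.5, 1.1]
gripper_width: -0.001
```

```bash
python3 tray.py 12 200
```

```text
t 25.7 tcp loc [-165.4   71.3] [0.4816 0.0594 0.1851] f [ 0.3 -2.5  1.1] j [-0.03 -0.26  1.98  0.    1.42  0.08]
yf 50 -58.5 slope 0.0031
top 1211 ((25.447277069091797, 24.429824829101562), (130.3263397216797, 142.3624267578125), 0.1356269270181656)
xf 82 97.7 slope 0.0004
yf 66 -56.7 slope -0.0033
scene 836 ((25.99764633178711, 25.187454223632812), (129.91461181640625, 143.99913024902344), 0.054702360183000565)
```

View pics/scene12.png

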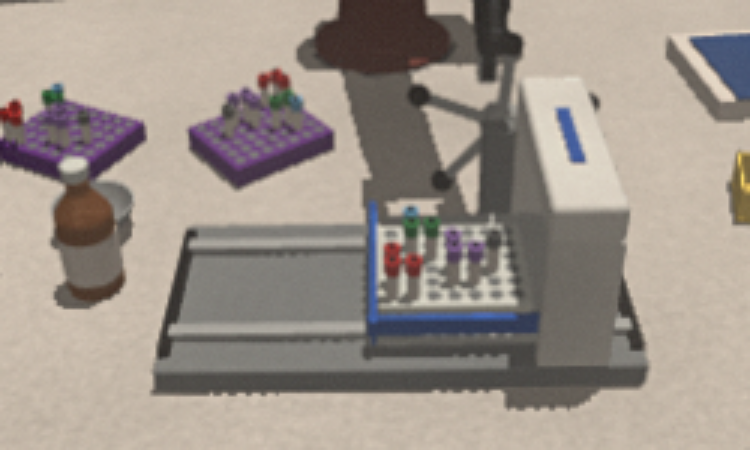

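The carriage is in 192 of 226 mm. About 37 mm of finger travel is left, slowing toward the stop.

play_rows(motion=[[1, [0.0006, 0.005, 0], 0], [1, [0.0011, 0.01, 0], 0], [1, [0.0017, 0.015, 0], 0], [1, [0.0022, 0.02, 0], 0], [1, [0.0028, 0.025, 0], 0]])

```text
time: 26.3
tool_pos: [0.4841, 0.084, 0.1848]
tool_rot: [0.705, 0.039, 0.707, -0.04]
contact_force: [-0.7, -5.1, -0.4]
gripper_width: -0.004
```

play_rows(motion=[[1, [0.0003, 0.003, 0], 0], [1, [0.0007, 0.006, 0], 0], [1, [0.0009, 0.008, 0], 0]])

```text
time: 26.6
tool_pos: [0.4855, 0.0922, 0.1854]
tool_rot: [0.706, 0.039, 0.706, -0.039]
contact_force: [-0.3, -3.5, 0.2]
gripper_width: 0.003
```

play_rows(motion=[[1, [0.0001, 0.001, 0], 0], [1, [0.0002, 0.002, 0], 0]])

```text
time: 26.8
tool_pos: [0.4857, 0.094, 0.1855]
tool_rot: [0.706, 0.039, 0.706, -0.039]
contact_force: [-0.2, -4.2, -1.0]
gripper_width: -0.005
```

play_rows(motion=[[1, [0.0001, 0.001, 0], 0], [1, [0.0002, 0.002, 0], 0]])

```text
time: 27.0
tool_pos: [0.4859, 0.096, 0.1854]
tool_rot: [0.706, 0.039, 0.706, -0.039]
contact_force: [-1.0, -4.6, -1.0]
gripper_width: -0.004
```

play_rows(motion=[[1, [0.0001, 0.001, 0], 0], [1, [0.0002, 0.002, 0], 0]])

```text
time: 27.2
tool_pos: [0.4861, 0.098, 0.1854]
tool_rot: [0.706, 0.039, 0.706, -0.039]
contact_force: [-0.2, -3.2, 0.2]
gripper_width: -0.003
```

play_rows(motion=[[1, [0.0001, 0.001, 0], 0], [1, [0.0002, 0.002, 0], 0]])

```text
time: 27.4
tool_pos: [0.4862, 0.1001, 0.1853]
tool_rot: [0.706, 0.039, 0.706, -0.039]
contact_force: [-0.1, -3.6, 0.4]
gripper_width: -0.002
```

play_rows(motion=[[1, [0.0001, 0.001, 0], 0], [1, [0.0002, 0.002, 0], 0]])

```text
time: 27.6
tool_pos: [0.4864, 0.1011, 0.1853]
tool_rot: [0.706, 0.038, 0.706, -0.04]
contact_force: [-1.2, -8.0, 0.6]
gripper_width: 0.002
```

play_rows(motion=[[1, [0.0001, 0.001, 0], 0], [1, [0.0002, 0.002, 0], 0]])

```text
time: 27.8
tool_pos: [0.4864, 0.1014, 0.1853]
tool_rot: [0.706, 0.037, 0.706, -0.042]
contact_force: [-1.8, -14.7, 2.6]
gripper_width: -0.003
```

```bash
python3 tray.py 13 225
```

```text
t 27.8 tcp loc [-165.3  113.5] [0.4864 0.1014 0.1853] f [ -1.8 -14.7   2.6] j [ 0.06 -0.23  1.95 -0.01  1.42  0.17]
yf 59 -24.8 slope 0.0063
top 1146 ((25.558547973632812, 46.422142028808594), (131.4054718017578, 133.98045349121094), 0.45753780007362366)
xf 65 97.8 slope 0.0104
yf 54 -23.1 slope 0.0012
scene 705 ((25.561534881591797, 53.198951721191406), (130.74122619628906, 141.53916931152344), 0.0018575891153886914)
```

Firm stop: the force rose to 15 N and the fence moved 225.6 mm of 226. I'll withdraw and look.

play_rows(motion=[[1, [-0.0008, -0.008, 0], 0], [1, [-0.0008, -0.008, 0.03], 0], [1, [-0.0008, -0.008, 0.06], 0], [1, [-0.0008, -0.008, 0.09], 0], [1, [-0.0008, -0.008, 0.11], 0]])

```text
time: 28.4
tool_pos: [0.4865, 0.0969, 0.2981]
tool_rot: [0.707, 0.04, 0.705, -0.038]
contact_force: [0.7, 0.4, -0.5]
gripper_width: 0.002
```

play_rows(motion=[[1, [-0.02, -0.03, 0], 0], [1, [-0.03, -0.06, 0], 0], [1, [-0.04, -0.1, 0], 0], [1, [-0.04, -0.14, 0], 0], [1, [-0.04, -0.18, 0], 0]])

```text
time: 28.9
tool_pos: [0.4459, -0.0845, 0.2957]
tool_rot: [0.707, 0.04, 0.705, -0.038]
contact_force: [0.9, -0.3, -0.4]
gripper_width: 0.001
```

play_rows(motion=[[1, [0, -0.04, 0], 0], [1, [0, -0.08, 0], 0], [1, [0, -0.12, 0], 0], [1, [0, -0.14, 0], 0], [1, [0, -0.14, 0], 0]])

```text
time: 29.4
tool_pos: [0.446, -0.2256, 0.2951]
tool_rot: [0.706, 0.041, 0.706, -0.04]
contact_force: [0.4, -0.3, -0.9]
gripper_width: -0.004
```

```bash
python3 tray.py 14 225; python3 - <<'E'
from h import *
for k in ['dish','cap_bin','bottle']:
    print(k,[(np.round(x['at'],3).tolist(),round(x['score'],2)) for n in ['top','scene'] for x in nets.landmark_of(n,k)][:4])
E
```

```text
t 29.4 tcp loc [-168.9 -215.9] [ 0.446  -0.2256  0.2951] f [ 0.4 -0.3 -0.9] j [-0.62 -0.28  1.82  0.    1.61 -0.5 ]
yf 56 -24.9 slope 0.0086
top 1128 ((24.723262786865234, 46.20490264892578), (130.91055297851562, 133.4730224609375), 0.20179562270641327)
xf 65 97.7 slope 0.0185
yf 50 -23.0 slope 0.0004
scene 715 ((25.662879943847656, 53.1224250793457), (141.50177001953125, 130.80609130859375), 89.90559387207031)
dish [([0.446, -0.398, -0.001], 0.67), ([0.446, -0.4, 0.0], 0.67)]
cap_bin [([0.509, 0.432, -0.001], 0.85), ([0.513, 0.43, -0.004], 0.81), ([0.488, 0.078, 0.128], 0.73)]
bottle [([0.549, -0.387, 0.002], 0.62), ([0.555, -0.387, -0.001], 0.61)]
```

View pics/scene14.png

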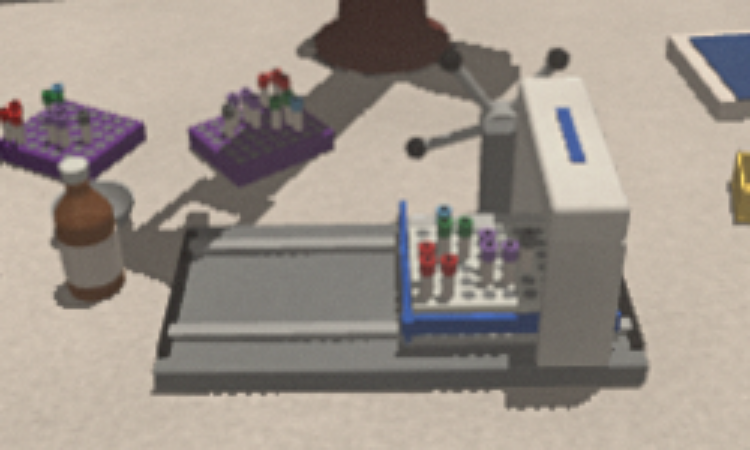

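View pics/top14.png

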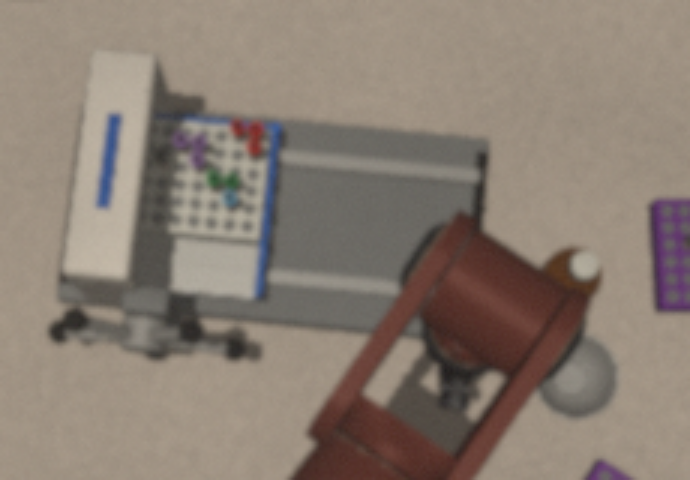

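The carriage is at its stop and the wheel's spokes are back in their ±36° pose. The tray is square, with its -y edge at the fence (local -18 to -21, expected -19). The dish, bin and bottle are where they were. Handing in.

```bash
python3 -c "
from plant import workorder; print(workorder.job_done())"
```

```text
the job is handed in; nothing more can be done
None
```

I squared the white tray into both blue fences while the carriage was still out, then wound the carriage in to its stop with three sweeps on successive spokes. I handed the job in at about 30 s, with the arm clear.

**Tray:** I pushed it to the +x fence, then to the -y fence, then touched it again on +x. All three contacts came within about 1 mm of where a flush tray should stop. After the wheel started turning I touched neither the tray nor the carriage.

**Last checks:**
- **Carriage:** its fence moved 225.5 mm of the 226 mm travel. The force rose to about 15 N at the stop, and the spokes are back at ±36°.
- **Tray:** it is square to within about 0.2° and in the corner to within about 2 mm. The bridge hides its far edge, so its final y position comes from the visible -y edge only.
- **Bystanders:** the dish, bin and bottle are unmoved to within 4 mm.

**Disagreement:** the two cameras differ by 2 to 4 mm on the +x fence's position. I relied on the contact positions there instead.

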